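# Cover the culture dish and hold the loupe over it at focus height

### The arm

A 6-joint arm with a two-finger parallel gripper is mounted at the origin on the work surface. World frame = base frame: x ahead of the robot, y to its left, z up, the work surface at z = 0. Lengths are in mm, angles in rad, forces in N, time in s.
With the tool pointing down it reaches from about 375 to 900 mm from the base axis. Payload 3.1 kg.
Tool frame: the origin (TCP) lies between the finger pads; the fingertips stand ctrl.finger_overhang ahead of it and the grasp point (between the pads) lies 5 mm behind it (ctrl.finger_overhang is the distance from the TCP to the fingertips, in mm); z points along the fingers, y is the line along which they close (so a half turn about z gives the same grasp; the last joint's range is limited). The gripper opens to 85 mm and grips with 20 to 120 N. Pads are 22 mm wide; open, the fingers measure 114 mm over their backs; the gripper's body (76 mm by 85 mm) begins 54 mm behind the grasp point. The pads swing forward as they close: fully open they stand 13 mm farther back than shut.
Start: joints at [-1.391, 0.527, 1.433, -0, 1.181, -0.178], TCP at [218.905, -585.386, 245.31] pointing down, gripper open.
Joint ranges: [-3.08, 3.08], [-0.75, 2.2], [0.22, 2.44], [-1.43, 4.57], [0, 2.65], [-2.85, 2.85]. Speed limits (rad/s): [2.79, 2.79, 3.14, 3.14, 3.14, 3.14].

### API

Orientations are given as a 3x3 rotation matrix whose columns are the frame's x, y, z axes.
In Python, from bench import get_state, grab_frame, get_calibration, workorder, nets, ctrl gives the robot as it stands. The module is installed in compiled form; this text tells all that it offers.
- The arm moves only by the tool apply_moves, never from a script. Its argument "series" is a list of rows, each a list of 3 entries, a list of its own where there are three numbers: the shift along the world's x, y, z in mm, then the turn, a rotation vector about the world's x, y, z in rad, then the closure, from 0 (fully open) to 1 (shut). In form: [[[dx, dy, dz], [wx, wy, wz], hand], ...]. A call has 1 to 8 rows; each row shifts and turns the commanded pose from where the row before left it; what a row does not reach is not made up. A row lasts 1/12 s, in which the tool goes at most 41.7 mm and 7.16 degrees, less where a joint would pass 70% of its speed; a pose out of reach is approached as far as the arm can. A call with a gripper value outside its range is refused whole. The fingers move at their own pace and stop on an object; "grip_force" is the grip in N (left out, the last holds). Time passes only in rows, so rows that do not move let the fingers close. It gives the time, the measured TCP pose, the force, the opening and the grip force at its end, in the units of the state.
- get_state(): the state, without advancing time (a new reading comes with each control period).
- grab_frame(name): name is "scene" or "top" or "wrist"; returns the picture (420x560x3 uint8, red, green, blue); there is no depth.
- get_calibration(name): a dict with "intrinsics" (3x3 intrinsics, pixels), "R" (3x3) and "t" (3): a world point X has camera coordinates R X + t. Camera axes: x right, y down, z forward; pixel columns grow to the right and rows downward; lengths in mm; the calibration is good to about 2 mm. A picture is of the moment at which its call begins: read the wrist's pose just before it. get_calibration takes no time and is no camera call; for the wrist camera it gives the pose at the moment of the call.
- workorder.close_job(): hands the job in; it is judged then, once.
Trained networks look in the newest picture that a camera, given by its name, has taken for a name from the list of things; names that differ only in an ending like _2 or _b are one class to them, and where a whole thing is asked for, a point or a joint stands for the part that bears it (a point fixed in the world has none). Each returns a list of dicts, best first, with "conf" (0 to 1); they miss things now and then, are a little off and sometimes report something else, mostly with a low value. They report only what shows in the picture. A call takes as long as a camera call. They do not tell look-alikes from the thing itself.
- nets.masks_of(camera, query): "mask" (420x560 bool, what is visible of it) and "box" ([centre column, centre row, width, height] in pixels, round what is visible of it).
The state is a dict: "time_s": time; "joint_pos": joint angles; "joint_velocities": joint speeds; "joint_torque": joint torques, N m; "tool_pos": TCP position; "eef_rot": TCP orientation; "ft_force": force on the tool from outside, world axes, zero at the start; "wrist_torque": the same for the moment, N m; "grip_width": finger opening in mm; "grip_force": force on a finger pad.
Only numpy, scipy, OpenCV 4.12 (cv2) and the standard library are available. Lean on these libraries where they do the work, as an engineer would, in place of code of your own. Each camera call takes 0.05 s, during which the arm holds its last target. There are 200 camera calls.

### The job

Put the blue lid on the culture dish on the viewing stand, fully seated and not dropped, and let go of it. Then pick up the loupe (its handle has an orange grip) and hold it level with its lens centred over the dish and at the same height as the red collar on the stand's post, and finish while still holding it there, steady, in the air. Do not touch the dish, lid or stand with the loupe, do not shift the collar, and leave the other things on the bench alone.

Things in the scene. Friction and masses are not known exactly. Their poses are not given: they have to be found in the camera images.
- dish_rim (a point): Centre of the open top (rim plane) of the culture dish: clear dish with red agar, 50 mm outer diameter, 14 mm tall, fixed on an aluminium column (46 mm across, 30 mm tall) on the viewing stand's white base (210 x 110 mm, 15 mm thick), rim 59 mm above the bench. Site x axis points along the base from the dish to the post. The stand does not move when pushed.
- focus_mark (a point): Centre (mid-height) of the red collar, 22 mm across and 12 mm tall, with a thin red pointer at the same height reaching 42 mm from the collar's centre toward the dish. It sits on a steel post (10 mm across, top 180 mm above the bench) 125 mm from the dish centre along the stand's x axis. Its height, 85 to 145 mm above the bench, is the focal height: the lens centre goes to this height. The collar slides on the post if pushed with some 8 N.
- lid_center (a point): Centre (half-way up) of the blue see-through round lid: 60 mm outer diameter, 10 mm tall, 2 mm walls and top, opening downward, about 20 g, z axis up. At first it lies over a black foam puck (40 mm across, 32 mm tall, with a 70 mm foot 6 mm thick), its skirt hanging round it: centre 29 mm above the bench. It goes over the dish (3 mm play all round); seated, its centre is 3 mm below the dish's rim plane. Grip it by its round side.
- loupe_grip (a point): Centre of the orange grip zone of the loupe (54 mm long, 16 mm wide in y, 14 mm tall in z), near its centre of mass (which lies within 5 mm of it). Site x axis points along the handle to the lens, z up. The loupe (about 90 g) is 192 mm long and 14 mm tall: black ring 64 mm across, handle tail to 92 mm behind this point. At first it lies level on a fixed black foam rest, underside 32 mm above the bench; the orange zone spans a gap in the rest, free on both sides and below.
- lens_center (a point): Centre of the loupe's lens, 75 mm from loupe_grip along its x axis, at the same height (mid-thickness). z axis is the lens axis: vertical when the loupe is level.
- tube_rack: Bystander, to be left alone: white foam rack with five capped tubes, 82 x 130 mm, 117 mm tall, at the back. Origin at the centre of its underside.
- black_rack: Bystander, to be left alone: empty black foam tube rack, 54 x 98 mm, 30 mm tall. Origin at the centre of its underside.
- plate_stack: Bystander, to be left alone: stack of red agar plates, 60 mm across, 81 mm tall, at the back. Origin at the centre of its underside.
- tube_cap: Bystander, to be left alone: loose white tube cap, 20 mm across, 18 mm tall. Origin at the centre of its underside.
- marker: Bystander, to be left alone: green-capped black marker pen lying flat, 130 mm long, 15 mm tall; its length is its x axis. Origin at the centre of its underside.
- tweezers: Bystander, to be left alone: steel tweezers lying flat, 110 mm long, 6 mm tall; their length is their x axis. Origin at the centre of its underside.
Things that resemble listed ones, but are neither listed nor needed, are in the scene too. Of the things that look like the part that bears lid_center, the smallest one is meant. There is more than one size of the part that bears loupe_grip; the job needs the larger.

How it is judged:
By the outcome, as a careful person would: the job done as asked, in the order asked, and still so for the second after the job is handed in, while the arm keeps its last pose, push and grip.
It also fails if it takes over 62 s, if anything falls off the work surface, if the arm or the gripper's body presses on something with over 40 N, if the wrist force passes 120 N, or if a joint passes its speed limit or range.

## Working session

There is one attempt and no reset: what is moved stays moved. The work goes in short steps, Python scripts to look and compute and a tool call to move; the robot and the scene stay as the last step left them, time stands still between calls to the robot, and variables do not carry over. Pictures are saved under pics/ and viewed, at most 10 in all, crops included, and the job is handed in when it is done.

Besides the shell and the picture viewer there is one more tool, called in YAML: its name, and indented under it one key for each argument. apply_moves: Moves the arm, as the interface text tells. Its arguments: {"type":"object","properties":{"series":{"type":"array"},"grip_force":{"type":"number"}},"required":["series"]}

```bash
mkdir -p pics
cat > h.py <<'E'
import numpy as np, cv2
from bench import get_state, grab_frame, get_calibration, workorder, nets, ctrl
def cal(n):
    c=get_calibration(n); return np.array(c["intrinsics"]),np.array(c["R"]),np.array(c["t"])
def proj(n,X,c=None):
    K,R,t=c or cal(n); p=(R@np.atleast_2d(X).T).T+t; p=(K@p.T).T; return p[:,:2]/p[:,2:]
def back(n,uv,z,c=None):
    K,R,t=c or cal(n); uv=np.atleast_2d(uv).astype(float)
    d=(R.T@np.linalg.inv(K)@np.c_[uv,np.ones(len(uv))].T).T; o=-R.T@t
    return o+d*((z-o[2])/d[:,2])[:,None]
def save(n,im): cv2.imwrite(f"pics/{n}.png",im[:,:,::-1])
E
python3 - <<'E'
from h import *
np.set_printoptions(precision=1,suppress=True)
print(ctrl.finger_overhang)
for n in("top","scene"):
    im=grab_frame(n); save(n+"0",im)
    K,R,t=cal(n); print(n,-R.T@t,K[0,0])
    for q in ("lid_center","loupe_grip","dish_rim","focus_mark"):
        for d in nets.masks_of(n,q): print(q,round(d["conf"],2),np.array(d["box"]),d["mask"].sum())
s=get_state();print(s["time_s"],s["eef_rot"],s["grip_width"])
E
```

```text
14.0
top [ 216.2   11.7 1682.2] 520.0419561593588
lid_center 0.79 [370.  238.1  16.   18.1] 267
lid_center 0.74 [354.2 279.8  20.7  16.2] 362
lid_center 0.59 [385.5 204.   26.7  25.8] 482
loupe_grip 0.85 [163.4 219.8  35.8  31.8] 272
loupe_grip 0.72 [215.4 230.1  25.6  60. ] 561
loupe_grip 0.57 [296.9 195.4  38.5  72.8] 2099
dish_rim 0.78 [295.  193.2  40.   71.3] 2035
focus_mark 0.47 [298.5 172.1   7.2  14.6] 34
scene [1284.2  644.1 1060.7] 524.6823133114983
lid_center 0.95 [263.4 166.2  26.2  20.7] 442
lid_center 0.95 [177.6 196.2  28.2  18.5] 435
lid_center 0.83 [220.2 178.2  24.5  16.5] 282
loupe_grip 0.83 [411.8 311.5  33.9  50.7] 505
loupe_grip 0.8 [355.6 261.9  59.6  50.2] 856
dish_rim 0.97 [249.3 247.   83.   63.8] 2701
dish_rim 0.68 [164.5 167.7  33.6  28. ] 547
dish_rim 0.34 [458.9 280.3  46.6  14.6] 311
focus_mark 0.75 [159.1 221.8  24.6  40.8] 705
focus_mark 0.48 [226.9 234.6  21.3  19.9] 94
0.5 [[ 0.9  0.4 -0. ]
 [ 0.4 -0.9  0. ]
 [ 0.  -0.  -1. ]] 85.04270331309984
```

Run:
```python
import cv2
a=cv2.imread("pics/top0.png")[130:310,140:420]; cv2.imwrite("pics/top0c.png",cv2.resize(a,(784,504),interpolation=cv2.INTER_CUBIC))
a=cv2.imread("pics/scene0.png");cv2.imwrite("pics/scene0c.png",cv2.resize(a[130:385,120:480],(792,561),interpolation=cv2.INTER_CUBIC))
```

```text
(no output)
```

View pics/top0c.png

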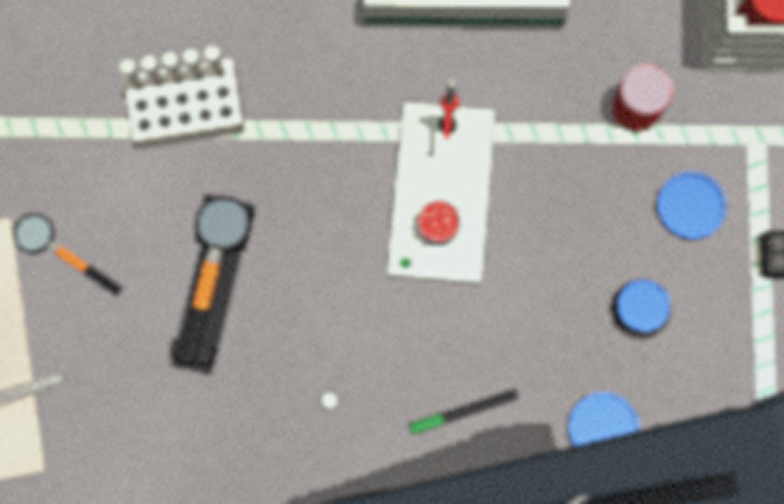

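View pics/scene0c.png

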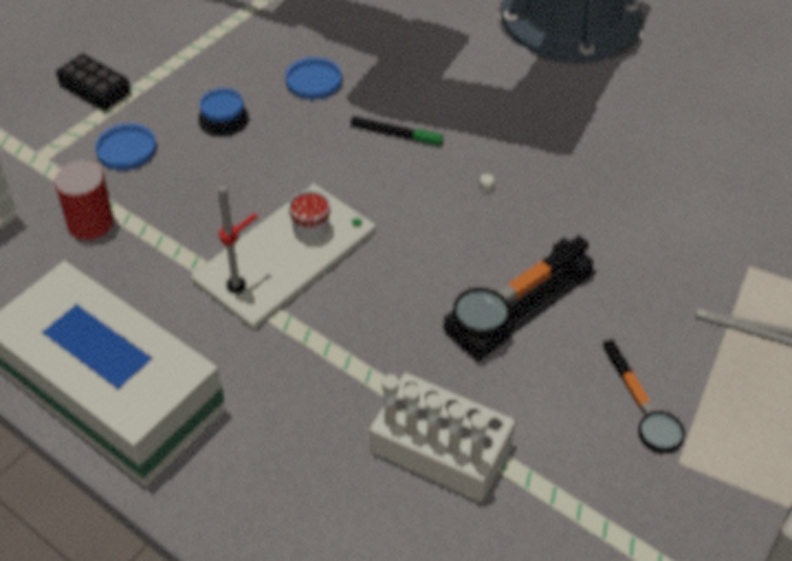

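The top view (crop, 2.8x) shows the puck lid at (642,306), i.e. full pixel (369,239). The dish is at (438,221), the post and collar at (447,120), and the large loupe on its rest with its grip at (206,286) and lens at (223,222). The two larger blue lids and the small loupe are decoys.

Run:
```python
from h import *
np.set_printoptions(precision=1,suppress=True)
im={}
for n in("top","scene"):
    im[n]=cv2.imread(f"pics/{n}0.png")
hsv=cv2.cvtColor(im["top"],cv2.COLOR_BGR2HSV)
def blobs(name,m,z):
    k,l,st,c=cv2.connectedComponentsWithStats(m.astype(np.uint8))
    for i in range(1,k):
        if st[i,4]>25: print(name,c[i],st[i,4],back("top",c[i],z)[0])
H,S,V=cv2.split(hsv)
blobs("blue",(H>100)&(H<125)&(S>140)&(V>80),34)
blobs("orange",(H>5)&(H<20)&(S>150),46)
blobs("red",((H<5)|(H>173))&(S>130)&(V>80),55)
blobs("lensgray",(H>90)&(H<110)&(S>25)&(S<80)&(V>70),46)
K,R,t=cal("wrist");s=get_state();Re=np.array(s["eef_rot"]);p=np.array(s["tool_pos"])
print("cam in tool",Re.T@(-R.T@t-p),Re.T@R.T,K)
```

```text
blue [108.2 121.3] 890 [874.5 614.8  34. ]
blue [306.5 114.5] 409 [907.  -52.8  34. ]
blue [102. 201.] 30 [599. 612.  34.]
blue [390.  195.5] 37 [ 629.  -326.4   34. ]
orange [165.2 222.1] 26 [529.1 399.1  46. ]
orange [213.  232.1] 99 [498.7 244.4  46. ]
red [429.  119.5] 815 [ 885.2 -459.3   55. ]
red [462.1 128.4] 367 [ 855.4 -567.2   55. ]
red [299.7 170.7] 35 [703.  -30.8  55. ]
red [365.1 171.4] 73 [ 703.4 -243.3   55. ]
red [296.2 208.6] 121 [576.6 -20.4  55. ]
lensgray [300.8 109.8] 53 [918.6 -33.1  46. ]
lensgray [218.6 208.9] 185 [574.5 229.6  46. ]
lensgray [408.1 335.6] 18112 [ 184.6 -366.4   46. ]
cam in tool [  68.7   -0.6 -128. ] [[-0.  -1.  -0.3]
 [ 1.  -0.  -0. ]
 [ 0.  -0.3  1. ]] [[310.1   0.  279.7]
 [  0.  310.1 211.5]
 [  0.    0.    1. ]]
```

apply_moves:
  series:
    - [[25,33,0],[0,0,0],0]
    - [[25,33,0],[0,0,0],0]
    - [[25,33,0],[0,0,0],0]
    - [[25,33,0],[0,0,0],0]
    - [[25,33,0],[0,0,0],0]
    - [[25,33,0],[0,0,0],0]
    - [[25,33,0],[0,0,0],0]
    - [[25,33,0],[0,0,0],0]

```text
time_s: 1.17
tool_pos: [419.8, -319.8, 245.6]
eef_rot: [[0.937, 0.35, 0.001], [0.35, -0.937, -0.001], [0.0, 0.001, -1.0]]
ft_force: [0.6, 0.4, 0.6]
grip_width: 85.2
grip_force: 0.0
```

apply_moves:
  series:
    - [[25,25,-15],[0,0,0],0]
    - [[25,25,-15],[0,0,0],0]
    - [[0,15,-10],[0,0,0],0]
    - [[0,0,0],[0,0,0],0]
    - [[0,0,0],[0,0,0],0]

```text
time_s: 1.58
tool_pos: [468.8, -255.5, 205.0]
eef_rot: [[0.936, 0.352, -0.001], [0.352, -0.936, 0.001], [-0.001, -0.001, -1.0]]
ft_force: [0.3, -0.6, 1.0]
grip_width: 85.1
grip_force: 0.0
```

```bash
cat >> h.py <<'E'
def fitcirc(n,m,z,c=None):
    """centre/diameter of a mask's outline back-projected to height z"""
    cs,_=cv2.findContours(m.astype(np.uint8),cv2.RETR_EXTERNAL,cv2.CHAIN_APPROX_NONE)
    k=max(cs,key=cv2.contourArea)[:,0,:]
    P=back(n,k,z,c)[:,:2]; e=cv2.fitEllipse(P.astype(np.float32)); return np.array(e[0]),np.array(e[1])
E
python3 - <<'E'
from h import *
np.set_printoptions(precision=1,suppress=True)
s=get_state();print(s["time_s"],s["tool_pos"],s["eef_rot"]);c=cal("wrist");im=grab_frame("wrist");save("w1",im)
hsv=cv2.cvtColor(im,cv2.COLOR_RGB2HSV);H,S,V=cv2.split(hsv);m=((H>100)&(H<125)&(S>120)&(V>60)).astype(np.uint8)
k,l,st,ce=cv2.connectedComponentsWithStats(m)
for i in range(1,k):
    if st[i,4]>200: print("blue",ce[i],st[i],*fitcirc("wrist",l==i,34,c))
for q in("lid_center","dish_rim"):
    for d in nets.masks_of("wrist",q): print(q,d["conf"],np.array(d["box"]),*fitcirc("wrist",d["mask"],34 if q[0]=="l" else 59,c))
E
```

```text
1.5833 [ 468.8 -255.5  205. ] [[ 0.9  0.4 -0. ]
 [ 0.4 -0.9  0. ]
 [-0.  -0.  -1. ]]
blue [394.4  75.5] [ 351   33   85   89 5599] [ 605.8 -311.2] [72.2 74.6]
blue [279.9 180.7] [ 257  147   61   60 1818] [ 487.3 -252.9] [53.6 55.1]
blue [210.4 271.1] [ 175  239   67   66 3222] [ 366.  -214.4] [65.1 78.1]
lid_center 0.85 [211.2 271.1  66.4  69.5] [ 366.7 -215. ] [65.9 81.1]
lid_center 0.73 [392.9  77.4  86.4  94.4] [ 605.9 -310.9] [73.6 76.1]
lid_center 0.63 [288.4 178.3  63.5  56.5] [ 488.6 -255.3] [58.  58.1]
dish_rim 0.84 [ 74.   43.7 145.9  86.5] [545.5 -63.4] [ 55.5 119.6]
```

View pics/w1.png

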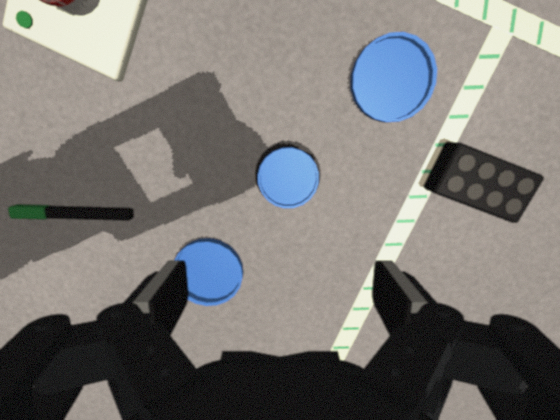

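The lid on the puck is at (288,177), with decoy lids at (394,76) and (210,271). The path down is clear.

apply_moves:
  series:
    - [[10,0,-30],[0,0,0],0]
    - [[10,0,-30],[0,0,0],0]
    - [[0,0,-30],[0,0,0],0]
    - [[0,0,-15],[0,0,0],0]
    - [[0,0,0],[0,0,0],0]
    - [[0,0,0],[0,0,0],0]

```text
time_s: 2.23
tool_pos: [488.6, -257.7, 100.3]
eef_rot: [[0.937, 0.348, -0.0], [0.348, -0.937, 0.0], [-0.0, -0.0, -1.0]]
ft_force: [0.3, 0.5, 0.5]
grip_width: 85.6
grip_force: 0.0
```

Run:
```python
from h import *
np.set_printoptions(precision=1,suppress=True)
s=get_state();print(s["tool_pos"]);c=cal("wrist");im=grab_frame("wrist");save("w2",im)
for d in nets.masks_of("wrist","lid_center"): print(d["conf"],np.array(d["box"]),*fitcirc("wrist",d["mask"],34,c))
hsv=cv2.cvtColor(im,cv2.COLOR_RGB2HSV);H,S,V=cv2.split(hsv);m=((H>95)&(H<125)&(S>90)&(V>50)).astype(np.uint8)
k,l,st,ce=cv2.connectedComponentsWithStats(m)
for i in range(1,k):
    if st[i,4]>200: print("blue",ce[i],st[i],*fitcirc("wrist",l==i,34,c))
```

```text
[ 488.6 -257.7  100.3]
0.9 [278.2 228.   91.2  87.4] [ 489.5 -255.3] [58.3 59.9]
0.75 [195.4 336.9  44.9  63.9] [ 390.8 -228. ] [32.1 49.3]
0.68 [434.2  79.9 128.4 136.1] [ 605.  -308.4] [71.3 74.7]
blue [433.   80.7] [  369    14   129   133 13258] [ 605.2 -308.7] [71.1 73.9]
blue [277.9 228. ] [ 233  185   90   87 6179] [ 489.8 -255.2] [58.9 60.2]
blue [195.6 337.7] [ 170  306   50   63 2015] [ 389.6 -227.7] [31.8 50.5]
```

apply_moves:
  series:
    - [[0.5,1,-25],[0,0,0],0]
    - [[0,0,-25],[0,0,0],0]
    - [[0,0,-17],[0,0,0],0]
    - [[0,0,-10],[0,0,0],0]
    - [[0,0,0],[0,0,0],0]
    - [[0,0,0],[0,0,0],0.15]
    - [[0,0,0],[0,0,0],0.2]
    - [[0,0,0],[0,0,0],0.25]
  grip_force: 20

```text
time_s: 3.0
tool_pos: [490.3, -256.1, 24.8]
eef_rot: [[0.937, 0.35, 0.002], [0.35, -0.937, -0.002], [0.001, 0.003, -1.0]]
ft_force: [0.4, -0.5, -0.1]
grip_width: 64.3
grip_force: 0.0
```

apply_moves:
  series:
    - [[0,0,0],[0,0,0],0.3]
    - [[0,0,0],[0,0,0],0.35]
    - [[0,0,0],[0,0,0],0.4]
    - [[0,0,0],[0,0,0],0.45]
    - [[0,0,0],[0,0,0],0.45]
    - [[0,0,0],[0,0,0],0.45]

```text
time_s: 3.5
tool_pos: [490.2, -256.0, 24.9]
eef_rot: [[0.937, 0.35, 0.002], [0.35, -0.937, -0.002], [0.001, 0.002, -1.0]]
ft_force: [0.0, 0.3, 5.0]
grip_width: 59.5
grip_force: 20.2
```

Run:
```python
from h import *
save("w3",grab_frame("wrist"))
```

```text
(no output)
```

View pics/w3.png

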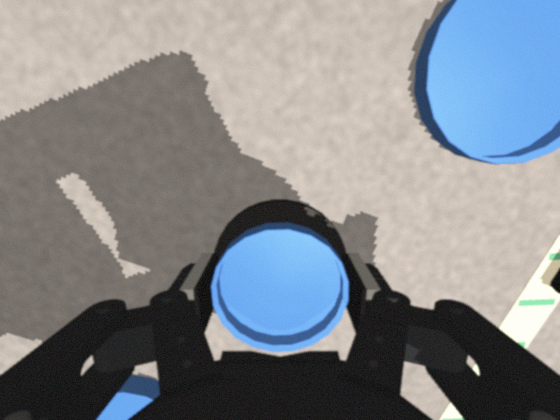

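The lid is held between the pads, 59.5 mm wide and centred at (280,285). I'll lift it and go to look at the stand.

apply_moves:
  series:
    - [[0,0,5],[0,0,0],0.45]
    - [[0,0,15],[0,0,0],0.45]
    - [[0,0,30],[0,0,0],0.45]
    - [[0,0,35],[0,0,0],0.45]
    - [[0,0,35],[0,0,0],0.45]
    - [[0,25,25],[0,0,0],0.45]
    - [[0,35,0],[0,0,0],0.45]
    - [[0,35,0],[0,0,0],0.45]

```text
time_s: 4.22
tool_pos: [490.6, -160.8, 171.1]
eef_rot: [[0.938, 0.348, 0.006], [0.348, -0.938, -0.003], [0.004, 0.005, -1.0]]
ft_force: [0.2, -0.1, -1.3]
grip_width: 59.3
grip_force: 21.9
```

apply_moves:
  series:
    - [[0,35,0],[0,0,0],0.45]
    - [[0,35,0],[0,0,0],0.45]
    - [[0,20,0],[0,0,0],0.45]
    - [[0,10,0],[0,0,0],0.45]
    - [[0,0,0],[0,0,0],0.45]
    - [[0,0,0],[0,0,0],0.45]

```text
time_s: 4.72
tool_pos: [489.9, -60.7, 168.7]
eef_rot: [[0.936, 0.351, 0.001], [0.351, -0.936, -0.001], [0.001, 0.001, -1.0]]
ft_force: [-0.2, -0.7, 0.2]
grip_width: 59.4
grip_force: 21.9
```

Run:
```python
from h import *
np.set_printoptions(precision=1,suppress=True)
s=get_state();print(s["tool_pos"],s["grip_width"]);c=cal("wrist");im=grab_frame("wrist");save("w4",im)
for q in("dish_rim","focus_mark","lid_center"):
  for d in nets.masks_of("wrist",q): print(q,d["conf"],np.array(d["box"]),d["mask"].sum())
hsv=cv2.cvtColor(im,cv2.COLOR_RGB2HSV);H,S,V=cv2.split(hsv);m=(((H<6)|(H>172))&(S>110)&(V>50)).astype(np.uint8)
k,l,st,ce=cv2.connectedComponentsWithStats(m)
for i in range(1,k):
    if st[i,4]>150: print("red",ce[i],st[i],*fitcirc("wrist",l==i,55,c))
```

```text
[489.9 -60.7 168.7] 59.381883191044516
dish_rim 0.9 [285.9  90.7 194.8 181.3] 21756
lid_center 0.66 [545.2 176.2  26.6  77. ] 1446
lid_center 0.63 [339.1 343.8  27.5  36.8] 509
lid_center 0.61 [280.6 288.3 141.4 129.2] 14144
red [270.3  81.8] [ 240   48   63   68 2943] [579.7 -19.3] [44.5 44.8]
```

View pics/w4.png

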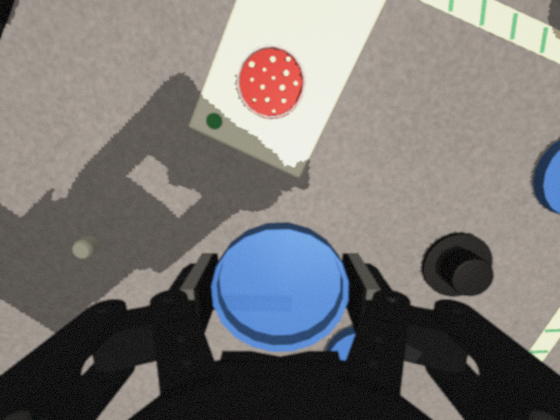

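The view shows the dish agar at (270,82), the held lid at (280,288) and the puck now bare. I'll take one closer look, measuring the lid in hand and the dish in the same frame.

apply_moves:
  series:
    - [[12,5,-15],[0,0,0],0.45]
    - [[12,5,-15],[0,0,0],0.45]
    - [[6,3,-10],[0,0,0],0.45]
    - [[0,0,0],[0,0,0],0.45]
    - [[0,0,0],[0,0,0],0.45]
    - [[0,0,0],[0,0,0],0.45]

```text
time_s: 5.42
tool_pos: [518.9, -47.8, 128.4]
eef_rot: [[0.937, 0.35, -0.001], [0.35, -0.937, 0.0], [-0.001, -0.0, -1.0]]
ft_force: [0.2, 0.4, -0.5]
grip_width: 59.9
grip_force: 21.9
```

Run:
```python
from h import *
np.set_printoptions(precision=1,suppress=True)
s=get_state();p=np.array(s["tool_pos"]);print(p,s["grip_width"]);c=cal("wrist");im=grab_frame("wrist");save("w5",im)
hsv=cv2.cvtColor(im,cv2.COLOR_RGB2HSV);H,S,V=cv2.split(hsv);m=(((H<6)|(H>172))&(S>110)&(V>50)).astype(np.uint8)
m=cv2.morphologyEx(m,cv2.MORPH_CLOSE,np.ones((7,7)))
k,l,st,ce=cv2.connectedComponentsWithStats(m)
for i in range(1,k):
    if st[i,4]>150:
        for z in(47,51,55): print("red",z,ce[i],st[i],*fitcirc("wrist",l==i,z,c))
m=((H>95)&(H<125)&(S>90)&(V>140)).astype(np.uint8)
k,l,st,ce=cv2.connectedComponentsWithStats(m)
for i in range(1,k):
    if st[i,4]>3000:
        for z in (p[2]+9,p[2]+4): print("lid",z,ce[i],st[i],*fitcirc("wrist",l==i,z,c))
x=im[60:220,180:380]; save("w5c",cv2.resize(x,(800,600),interpolation=cv2.INTER_CUBIC)) 
save("w5c",cv2.resize(im[0:240,120:440],(800,600),interpolation=cv2.INTER_CUBIC))
```

```text
[518.9 -47.8 128.4] 59.88128484770121
red 47 [272.5 127. ] [ 237   90   72   75 4242] [579.5 -19.3] [46.3 46.7]
red 51 [272.5 127. ] [ 237   90   72   75 4242] [579.6 -19.4] [45.4 45.8]
red 55 [272.5 127. ] [ 237   90   72   75 4242] [579.6 -19.5] [44.5 44.9]
lid 137.43230912959413 [279.6 286.2] [  211   229   138   123 12074] [517.7 -47.4] [58.3 58.6]
lid 132.43230912959413 [279.6 286.2] [  211   229   138   123 12074] [515.  -48.4] [60.8 61.1]
```

View pics/w5c.png

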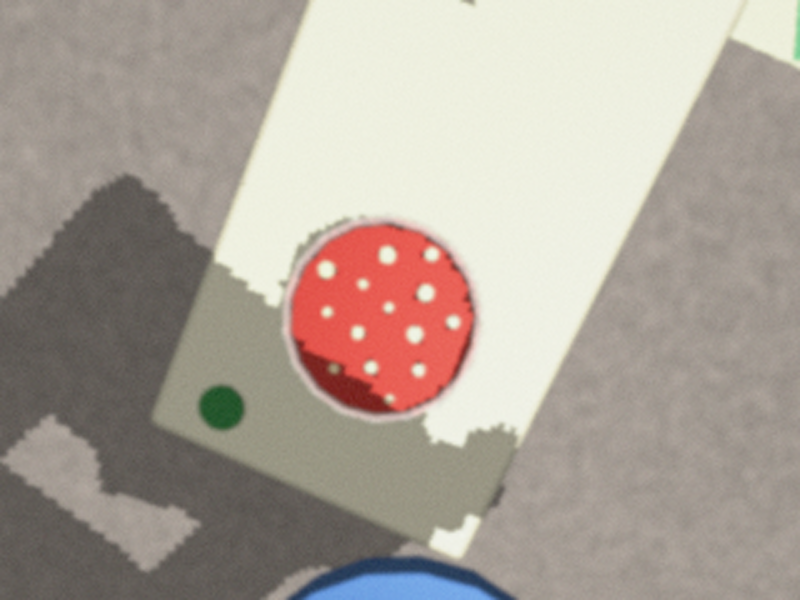

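apply_moves:
  series:
    - [[20,9,-10],[0,0,0],0.45]
    - [[20,9,-10],[0,0,0],0.45]
    - [[15,7,-10],[0,0,0],0.45]
    - [[5.6,3,-15],[0,0,0],0.45]
    - [[0,0,-15],[0,0,0],0.45]
    - [[0,0,-5],[0,0,0],0.45]
    - [[0,0,0],[0,0,0],0.45]
    - [[0,0,0],[0,0,0],0.45]

```text
time_s: 6.13
tool_pos: [579.7, -19.6, 63.8]
eef_rot: [[0.937, 0.35, -0.0], [0.35, -0.937, -0.0], [-0.0, -0.0, -1.0]]
ft_force: [1.0, -0.7, 0.1]
grip_width: 58.6
grip_force: 21.9
```

Run:
```python
from h import *
print(get_state()["tool_pos"])
save("w6",grab_frame("wrist")); im=grab_frame("scene"); 
a=cv2.resize(im[175:285,170:300],(650,550),interpolation=cv2.INTER_CUBIC); save("s6",a)
```

```text
[579.68163138 -19.62211632  63.79727824]
```

View pics/w6.png

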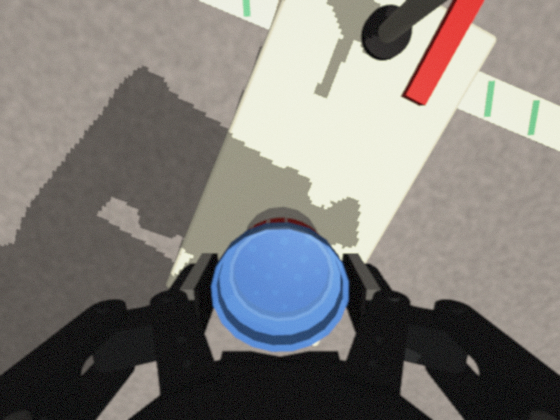

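The lid sits above the dish at (281,288), the dish shows through it, and the pointer tip is at (415,98). I'll descend gently.

apply_moves:
  series:
    - [[0,0,-3],[0,0,0],0.45]
    - [[0,0,-2],[0,0,0],0.45]
    - [[0,0,-2],[0,0,0],0.45]
    - [[0,0,0],[0,0,0],0.45]
    - [[0,0,0],[0,0,0],0.45]

```text
time_s: 6.65
tool_pos: [579.9, -19.4, 56.2]
eef_rot: [[0.937, 0.35, -0.0], [0.35, -0.937, 0.0], [-0.0, -0.0, -1.0]]
ft_force: [0.7, -0.2, -0.5]
grip_width: 59.4
grip_force: 21.9
```

apply_moves:
  series:
    - [[0,0,-1.3],[0,0,0],0.45]
    - [[0,0,-1],[0,0,0],0.45]
    - [[0,0,-1],[0,0,0],0.45]
    - [[0,0,-0.5],[0,0,0],0.45]
    - [[0,0,0],[0,0,0],0.45]
    - [[0,0,0],[0,0,0],0.45]

```text
time_s: 7.15
tool_pos: [580.0, -19.4, 52.5]
eef_rot: [[0.937, 0.35, -0.0], [0.35, -0.937, 0.0], [-0.0, -0.0, -1.0]]
ft_force: [-0.6, -0.4, -0.0]
grip_width: 59.4
grip_force: 21.9
```

apply_moves:
  series:
    - [[0,0,-0.5],[0,0,0],0.45]
    - [[0,0,-0.5],[0,0,0],0.45]
    - [[0,0,0],[0,0,0],0.45]
    - [[0,0,0],[0,0,0],0.45]

```text
time_s: 7.48
tool_pos: [580.1, -19.4, 52.0]
eef_rot: [[0.937, 0.35, 0.0], [0.35, -0.937, -0.0], [0.0, 0.0, -1.0]]
ft_force: [-1.7, -0.3, 4.1]
grip_width: 59.5
grip_force: 22.1
```

apply_moves:
  series:
    - [[0,0,-0.5],[0,0,0],0.45]
    - [[0,0,0],[0,0,0],0.45]
    - [[0,0,0],[0,0,0],0.45]

```text
time_s: 7.73
tool_pos: [580.1, -19.4, 51.9]
eef_rot: [[0.937, 0.35, 0.001], [0.35, -0.937, -0.0], [0.0, 0.0, -1.0]]
ft_force: [-1.5, 0.6, 7.4]
grip_width: 59.0
grip_force: 22.3
```

Contact came at the predicted seated height, so I'll release.

apply_moves:
  series:
    - [[0,0,0.5],[0,0,0],0.3]
    - [[0,0,0],[0,0,0],0.25]
    - [[0,0,0],[0,0,0],0.2]
    - [[0,0,0],[0,0,0],0.1]
    - [[0,0,0],[0,0,0],0]
    - [[0,0,0],[0,0,0],0]
    - [[0,0,0],[0,0,0],0]
    - [[0,0,0],[0,0,0],0]

```text
time_s: 8.4
tool_pos: [580.0, -19.4, 51.4]
eef_rot: [[0.937, 0.35, -0.0], [0.35, -0.937, 0.0], [-0.0, -0.0, -1.0]]
ft_force: [0.8, -0.6, 1.3]
grip_width: 85.6
grip_force: 0.0
```

apply_moves:
  series:
    - [[0,0,10],[0,0,0],0]
    - [[0,0,20],[0,0,0],0]
    - [[0,0,30],[0,0,0],0]
    - [[-20,0,30],[0,0,0],0]
    - [[-30,0,20],[0,0,0],0]
    - [[-30,0,0],[0,0,0],0]
    - [[0,0,0],[0,0,0],0]
    - [[0,0,0],[0,0,0],0]

```text
time_s: 9.07
tool_pos: [498.5, -19.1, 162.6]
eef_rot: [[0.937, 0.35, 0.0], [0.35, -0.937, 0.0], [0.0, -0.0, -1.0]]
ft_force: [1.2, 0.3, -0.0]
grip_width: 85.4
grip_force: 0.0
```

Run:
```python
from h import *
np.set_printoptions(precision=1,suppress=True)
s=get_state();p=np.array(s["tool_pos"]);print(p,s["grip_width"]);c=cal("wrist");im=grab_frame("wrist")
save("w7",im)
hsv=cv2.cvtColor(im,cv2.COLOR_RGB2HSV);H,S,V=cv2.split(hsv)
m=((H>95)&(H<140)&(S>60)&(V>60)).astype(np.uint8)
k,l,st,ce=cv2.connectedComponentsWithStats(m)
for i in range(1,k):
    if st[i,4]>700: print("lid",ce[i],st[i],*fitcirc("wrist",l==i,61,c))
m=(((H<6)|(H>172))&(S>110)&(V>50)).astype(np.uint8)
k,l,st,ce=cv2.connectedComponentsWithStats(m)
for i in range(1,k):
    if st[i,4]>100: print("red",ce[i],st[i])
```

```text
[498.5 -19.1 162.6] 85.40475558993961
lid [319.9 114.6] [ 279   72   83   87 5668] [578.2 -18.9] [57.9 58.4]
```

View pics/w7.png

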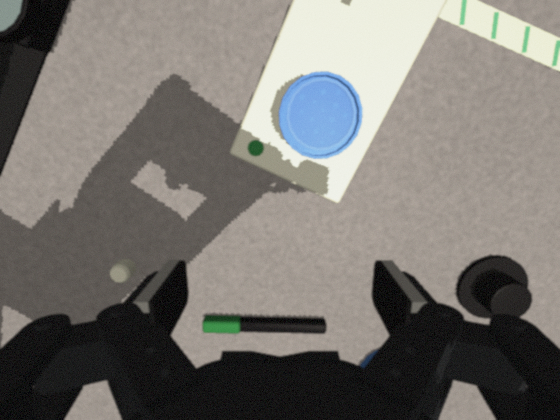

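The lid is on the dish at (320,115), level, with the dish ring concentric within it. Next I'll tilt the camera forward to measure the collar.

apply_moves:
  series:
    - [[4,0,5],[0.026,-0.07,0],0]
    - [[4,0,5],[0.026,-0.07,0],0]
    - [[4,0,5],[0.026,-0.07,0],0]
    - [[4,0,5],[0.026,-0.07,0],0]
    - [[4,0,5],[0.026,-0.07,0],0]
    - [[4,0,5],[0.026,-0.07,0],0]
    - [[4,0,5],[0.026,-0.07,0],0]
    - [[4,0,5],[0.026,-0.07,0],0]

```text
time_s: 9.78
tool_pos: [532.1, -19.4, 199.8]
eef_rot: [[0.788, 0.352, 0.506], [0.296, -0.936, 0.19], [0.541, 0.0, -0.841]]
ft_force: [-0.3, 0.4, 0.2]
grip_width: 85.3
grip_force: 0.0
```

apply_moves:
  series:
    - [[0,0,0],[0,0,0],0]
    - [[0,0,0],[0,0,0],0]
    - [[0,0,0],[0,0,0],0]

```text
time_s: 10.03
tool_pos: [531.1, -18.8, 199.1]
eef_rot: [[0.79, 0.352, 0.501], [0.297, -0.936, 0.19], [0.536, -0.002, -0.844]]
ft_force: [-0.9, 0.1, -0.7]
grip_width: 85.6
grip_force: 0.0
```

```bash
cat > cv.py <<'E'
from h import *
import sys,pickle
np.set_printoptions(precision=1,suppress=True)
n=sys.argv[1]
s=get_state();print(s["tool_pos"],s["joint_pos"]);c=cal("wrist");im=grab_frame("wrist");save(n,im)
pickle.dump(c,open(n+".pkl","wb"))
hsv=cv2.cvtColor(im,cv2.COLOR_RGB2HSV);H,S,V=cv2.split(hsv)
m=(((H<7)|(H>172))&(S>110)&(V>40)).astype(np.uint8)
k,l,st,ce=cv2.connectedComponentsWithStats(m)
for i in range(1,k):
    if st[i,4]>60: print("red",ce[i],st[i])
for d in nets.masks_of("wrist","focus_mark"): print(d["conf"],np.array(d["box"]))
E
python3 cv.py v1
```

```text
[531.1 -18.8 199.1] [-0.5  0.4  2.1  1.   0.5 -0.1]
red [355.2 118.9] [338  95  36  54 657]
red [536.8 196.8] [ 507  160   53   67 2548]
0.89 [355.9 123.   35.9  54.6]
```

apply_moves:
  series:
    - [[0,0,-10],[0.026,-0.07,0],0]
    - [[0,0,-10],[0.026,-0.07,0],0]
    - [[0,0,-10],[0.026,-0.07,0],0]
    - [[0,0,-10],[0.026,-0.07,0],0]
    - [[0,0,-10],[0.026,-0.07,0],0]
    - [[0,0,0],[0,0,0],0]
    - [[0,0,0],[0,0,0],0]
    - [[0,0,0],[0,0,0],0]

```text
time_s: 10.8
tool_pos: [529.3, -10.8, 166.8]
eef_rot: [[0.655, 0.373, 0.658], [0.245, -0.928, 0.282], [0.715, -0.024, -0.698]]
ft_force: [-0.3, -0.1, 0.3]
grip_width: 85.3
grip_force: 0.0
```

```bash
python3 cv.py v2
python3 - <<'E'
import cv2,numpy as np
a=np.hstack([cv2.imread("pics/v1.png"),cv2.imread("pics/v2.png")]);cv2.imwrite("pics/v12.png",cv2.resize(a,(800,300)))
E
```

```text
[529.3 -10.8 166.8] [-0.6  0.6  2.2  1.8  0.7 -1.1]
red [372.6 137.6] [358 116  33  50 667]
red [551.9 231.4] [541 210  19  46 585]
0.61 [373.3 142.2  32.4  51.9]
```

View pics/v12.png

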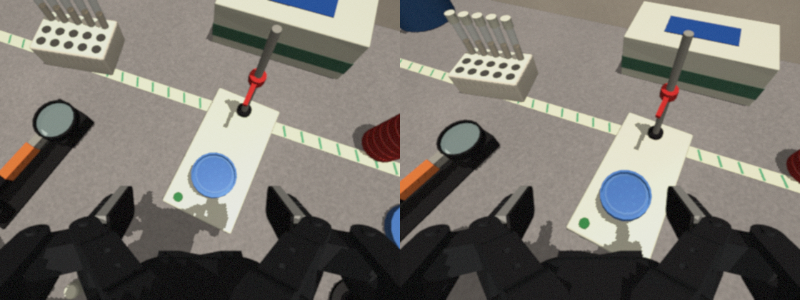

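The views show the collar at about (361,108) in v1 and (375,131) in v2, with the pointer reaching toward the dish. I'll fit a model silhouette to both masks.

```bash
cat > fit.py <<'E'
from h import *
import pickle
from scipy.optimize import minimize
np.set_printoptions(precision=2,suppress=True)
dish=np.array([579.3,-19.2])
obs={}
for n,b in(("v1",(320,75,400,165)),("v2",(340,95,410,180))):
    im=cv2.imread(f"pics/{n}.png");H,S,V=cv2.split(cv2.cvtColor(im,cv2.COLOR_BGR2HSV))
    m=(((H<7)|(H>172))&(S>110)&(V>40)).astype(np.float32); w=np.zeros_like(m); w[b[1]:b[3],b[0]:b[2]]=1
    obs[n]=(m*w,b,pickle.load(open(n+".pkl","rb")))
a=np.linspace(0,2*np.pi,32,endpoint=False)
def cyl(c,r,z0,z1): return np.vstack([np.c_[c[0]+r*np.cos(a),c[1]+r*np.sin(a),np.full(32,z)] for z in(z0,z1)])
def render(p,w,c):
    x,y,z=p; u=dish-[x,y]; u/=np.linalg.norm(u); v=np.array([-u[1],u[0]]); S=8
    im=np.zeros((420*1,560),np.float32); big=np.zeros((420*4,560*4),np.uint8)
    def fill(P,val):
        q=(proj("",P,c)+0.5)*4-0.5; h=cv2.convexHull(np.round(q*16).astype(np.int32)); cv2.fillConvexPoly(big,h,val,shift=4)
    fill(cyl((x,y),5,15,z),0)
    ptr=np.array([[*(np.array([x,y])+u*L+v*s),z+t] for L in(5,42) for s in(-w,w) for t in(-w,w)])
    fill(cyl((x,y),11,z-6,z+6),255)
    fill(ptr,255)
    fill(cyl((x,y),5,z+6,180),0)
    return cv2.resize(big,(560,420),interpolation=cv2.INTER_AREA)/255.
def cost(q,det=False):
    e=0
    for k,n in enumerate(obs):
        m,b,c=obs[n]
        r=render(q[:3],1.5 if len(q)<4 else abs(q[3]),c); d=cv2.GaussianBlur(r-m,(0,0),1.2)[b[1]:b[3],b[0]:b[2]]; e+=(d**2).sum()
    return e+0.5*(np.hypot(*(q[:2]-dish))-125)**2
best=None
for z in(90,105,120,135):
    for dx in (0,):
        r=minimize(cost,[703.5,-28,z,1.5],method="Nelder-Mead",options=dict(initial_simplex=np.array([[703,-28,z,1.5],[708,-28,z,1.5],[703,-22,z,1.5],[703,-28,z+8,1.5],[703,-28,z,2.2]]),xatol=.05,fatol=.01))
        print(z,r.x,r.fun,np.hypot(*(r.x[:2]-dish)))
        if best is None or r.fun<best.fun: best=r
for n in obs:   # each view alone
    o=obs; obs={n:o[n]}; r=minimize(cost,best.x,method="Nelder-Mead",options=dict(xatol=.05,fatol=.01)); print(n,r.x,r.fun); obs=o
E
python3 fit.py
```

```text
90 [707.21 -29.74 101.42   3.27] 35.59854946632056 128.34581525410158
105 [706.12 -29.65 102.46   3.16] 34.01772532906375 127.24506251591004
120 [706.36 -29.71 102.26   3.17] 34.264731172446275 127.49671903507841
135 [704.26 -16.14 209.38   1.09] 1117.748218985338 125.00009284913422
v1 [705.68 -29.67 102.88   3.26] 20.191312672867546
v2 [705.56 -29.65 103.34   3.08] 15.104033400408229
```

Collar height comes out at about 103.5 mm (post near (705,-29.6), with the 125 mm constraint). Now to work out the move to a pose above the loupe.

Run:
```python
from h import *
from scipy.spatial.transform import Rotation as Ro
np.set_printoptions(precision=4,suppress=True)
s=get_state();R=np.array(s["eef_rot"]);p=np.array(s["tool_pos"])
def down(y): c,q=np.cos(y),np.sin(y); return np.array([[c,q,0],[q,-c,0],[0,0,-1.]])
y=np.arctan2(241-228.5,498-574.5)+np.pi
for yy in (y,-0.17):
    rv=Ro.from_matrix(down(yy)@R.T).as_rotvec(); print(yy,rv,np.linalg.norm(rv),rv/10)
print(p,np.array([480,242,200])-p, s["joint_pos"])
```

```text
6.121217955193551 [-0.11    0.8005 -0.5064] 0.9536369610961104 [-0.011   0.0801 -0.0506]
-0.17 [-0.1069  0.8012 -0.514 ] 0.9579249947433511 [-0.0107  0.0801 -0.0514]
[529.5332 -10.7995 167.4047] [-49.5332 252.7995  32.5953] [-0.5757  0.5617  2.2375  1.8045  0.6583 -1.0666]
```

apply_moves:
  series:
    - [[-5,10,6],[-0.011,0.08,-0.051],0]
    - [[-5,20,6],[-0.011,0.08,-0.051],0]
    - [[-5,25,6],[-0.011,0.08,-0.051],0]
    - [[-5,25,6],[-0.011,0.08,-0.051],0]
    - [[-5,25,6],[-0.011,0.08,-0.051],0]
    - [[-5,25,3],[-0.011,0.08,-0.051],0]
    - [[-5,25,0],[-0.011,0.08,-0.051],0]
    - [[-5,25,0],[-0.011,0.08,-0.051],0]

```text
time_s: 11.57
tool_pos: [503.6, 80.8, 179.5]
eef_rot: [[0.889, 0.188, 0.417], [0.12, -0.976, 0.184], [0.442, -0.114, -0.89]]
ft_force: [-0.2, 0.2, -0.3]
grip_width: 85.4
grip_force: 0.0
```

apply_moves:
  series:
    - [[-5,25,0],[-0.011,0.08,-0.051],0]
    - [[-5,25,0],[-0.011,0.08,-0.051],0]
    - [[0,20,0],[0,0,0],0]
    - [[0,0,0],[0,0,0],0]
    - [[0,0,0],[0,0,0],0]

```text
time_s: 11.98
tool_pos: [498.7, 124.9, 178.5]
eef_rot: [[0.922, 0.147, 0.359], [0.089, -0.981, 0.174], [0.378, -0.129, -0.917]]
ft_force: [0.3, -0.6, 0.2]
grip_width: 85.3
grip_force: 0.0
```

```bash
cat > lp.py <<'E'
from h import *
import sys
from scipy.spatial.transform import Rotation as Ro
np.set_printoptions(precision=3,suppress=True)
s=get_state();p=np.array(s["tool_pos"]);R=np.array(s["eef_rot"]);print(s["time_s"],p,s["joint_pos"]);c=cal("wrist");im=grab_frame("wrist");save(sys.argv[1],im)
H,S,V=cv2.split(cv2.cvtColor(im,cv2.COLOR_RGB2HSV))
m=((H>5)&(H<20)&(S>150)&(V>100)).astype(np.uint8)
k,l,st,ce=cv2.connectedComponentsWithStats(m)
for i in range(1,k):
    if st[i,4]>200:
        cs,_=cv2.findContours((l==i).astype(np.uint8),0,cv2.CHAIN_APPROX_NONE)
        P=back("wrist",cs[0][:,0,:],46,c)[:,:2]; r=cv2.minAreaRect(P.astype(np.float32)); print("orange",ce[i],st[i],r)
m=((H>75)&(H<115)&(S>15)&(S<110)&(V>90)).astype(np.uint8)
k,l,st,ce=cv2.connectedComponentsWithStats(m)
for i in range(1,k):
    if st[i,4]>1200: print("lens",ce[i],st[i],*fitcirc("wrist",l==i,42,c))
for d in nets.masks_of("wrist","loupe_grip"): print(d["conf"],np.array(d["box"]))
def down(y): C,q=np.cos(y),np.sin(y); return np.array([[C,q,0],[q,-C,0],[0,0,-1.]])
print("rotvec to yaw -0.17",Ro.from_matrix(down(-0.17)@R.T).as_rotvec())
E
python3 lp.py l1
```

```text
11.9833 [498.668 124.934 178.507] [-0.09   0.406  2.058  0.589  0.379  0.839]
orange [ 60.651 188.898] [ 47 175  29  29 361] ((536.6404418945312, 373.32049560546875), (35.93157958984375, 11.446897506713867), 57.78553771972656)
orange [176.187 238.446] [ 156  212   40   55 1021] ((502.39691162109375, 242.83633422851562), (19.740568161010742, 54.24764633178711), 77.49225616455078)
0.66 [ 58.8 184.8  94.8  93.7]
0.58 [197.6 204.   90.2 134.2]
rotvec to yaw -0.17 [-0.124  0.393 -0.29 ]
```

View pics/l1.png

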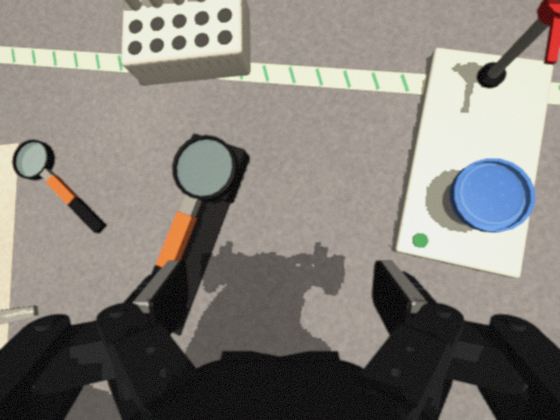

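The large loupe's grip is partly visible at (176,238) and its lens at (205,168). I'll finish levelling while moving over it.

apply_moves:
  series:
    - [[-2,15,3],[-0.015,0.049,-0.036],0]
    - [[-2,15,3],[-0.015,0.049,-0.036],0]
    - [[-2,15,3],[-0.015,0.049,-0.036],0]
    - [[-2,15,3],[-0.015,0.049,-0.036],0]
    - [[-2,15,3],[-0.015,0.049,-0.036],0]
    - [[-2,15,3],[-0.015,0.049,-0.036],0]
    - [[-2,15,3],[-0.015,0.049,-0.036],0]
    - [[-2,12,0],[-0.015,0.049,-0.036],0]

```text
time_s: 12.75
tool_pos: [484.2, 232.6, 197.1]
eef_rot: [[0.988, -0.15, 0.03], [-0.15, -0.988, 0.02], [0.027, -0.024, -0.999]]
ft_force: [-0.1, 0.3, 0.4]
grip_width: 85.0
grip_force: 0.0
```

apply_moves:
  series:
    - [[0,0,0],[0,0,0],0]
    - [[0,0,0],[0,0,0],0]
    - [[0,0,0],[0,0,0],0]

```text
time_s: 13.0
tool_pos: [483.1, 231.3, 195.8]
eef_rot: [[0.989, -0.147, 0.03], [-0.148, -0.989, 0.02], [0.026, -0.024, -0.999]]
ft_force: [-0.5, 0.6, -0.2]
grip_width: 85.3
grip_force: 0.0
```

```bash
python3 lp.py l2
```

```text
13.0 [483.103 231.329 195.755] [0.231 0.464 1.733 0.016 0.912 1.94 ]
orange [107.064 169.245] [ 87 157  41  26 481] ((540.2171020507812, 386.63250732421875), (36.04499816894531, 11.535703659057617), 56.989253997802734)
orange [265.979 186.133] [ 256  157   21   59 1044] ((503.1873474121094, 245.65577697753906), (16.837480545043945, 53.37208557128906), 78.16236877441406)
0.62 [271.  171.5  76.  217.4]
0.55 [102.5 162.7 140.3  76.5]
rotvec to yaw -0.17 [-0.02   0.03  -0.022]
```

apply_moves:
  series:
    - [[7,5,-20],[-0.02,0.03,-0.059],0]
    - [[7,5,-20],[0,0,0],0]
    - [[6,4.3,-20],[0,0,0],0]
    - [[0,0,-15],[0,0,0],0]
    - [[0,0,0],[0,0,0],0]
    - [[0,0,0],[0,0,0],0]

```text
time_s: 13.6
tool_pos: [502.7, 245.8, 120.5]
eef_rot: [[0.979, -0.206, -0.002], [-0.206, -0.979, -0.001], [-0.001, 0.001, -1.0]]
ft_force: [0.3, 0.5, 0.7]
grip_width: 85.3
grip_force: 0.0
```

```bash
sed -i 's/-0.17/-0.207/g' lp.py; python3 lp.py l3
```

```text
13.6 [502.683 245.787 120.502] [ 0.255  0.617  1.704 -0.001  0.822  2.034]
orange [280.532 225.292] [ 269  186   25   78 1771] ((504.04510498046875, 245.58985900878906), (16.293136596679688, 55.47815704345703), 77.54762268066406)
orange [ 72.486 209.749] [ 46 196  55  30 878] ((544.431640625, 381.12579345703125), (35.270652770996094, 12.551907539367676), 56.5856819152832)
0.9 [282.  198.1 103.7 278.6]
0.74 [ 81.2 201.4 161.6  92.3]
rotvec to yaw -0.207 [ 0.001 -0.002  0.   ]
```

apply_moves:
  series:
    - [[1.2,-0.2,-25],[0,0,-0.01],0]
    - [[0,0,-25],[0,0,0],0]
    - [[0,0,-20],[0,0,0],0]
    - [[0,0,-12],[0,0,0],0]
    - [[0,0,-4],[0,0,0],0]
    - [[0,0,0],[0,0,0],0]
    - [[0,0,0],[0,0,0],0.3]
  grip_force: 45

```text
time_s: 14.28
tool_pos: [505.6, 246.7, 36.2]
eef_rot: [[0.977, -0.215, 0.003], [-0.215, -0.977, 0.0], [0.003, -0.001, -1.0]]
ft_force: [-0.7, 0.2, 0.8]
grip_width: 75.2
grip_force: 0.0
```

apply_moves:
  series:
    - [[0,0,0],[0,0,0],0.6]
    - [[0,0,0],[0,0,0],0.7]
    - [[0,0,0],[0,0,0],0.8]
    - [[0,0,0],[0,0,0],0.9]
    - [[0,0,0],[0,0,0],0.95]
    - [[0,0,0],[0,0,0],0.95]
    - [[0,0,0],[0,0,0],0.95]
    - [[0,0,0],[0,0,0],0.95]

```text
time_s: 14.95
tool_pos: [505.1, 246.6, 35.8]
eef_rot: [[0.977, -0.215, 0.002], [-0.215, -0.977, -0.0], [0.002, -0.0, -1.0]]
ft_force: [-0.1, -0.9, 6.7]
grip_width: 15.3
grip_force: 44.9
```

apply_moves:
  series:
    - [[0,0,5],[0,0,0],0.95]
    - [[0,0,10],[0,0,0],0.95]
    - [[0,0,20],[0,0,0],0.95]
    - [[0,0,25],[0,0,0],0.95]
    - [[0,0,25],[0,0,0],0.95]
    - [[0,0,20],[0,0,0],0.95]
    - [[0,0,10],[0,0,0],0.95]
    - [[0,0,0],[0,0,0],0.95]

```text
time_s: 15.62
tool_pos: [506.2, 247.0, 152.8]
eef_rot: [[0.977, -0.215, 0.006], [-0.215, -0.977, 0.001], [0.006, -0.002, -1.0]]
ft_force: [0.2, 0.3, -1.2]
grip_width: 15.2
grip_force: 44.1
```

apply_moves:
  series:
    - [[0,-10,0],[0,0,0],0.95]
    - [[0,-20,0],[0,0,0],0.95]
    - [[0,-25,0],[0,0,0],0.95]
    - [[0,-25,0],[0,0,0],0.95]
    - [[0,-25,0],[0,0,0],0.95]
    - [[0,-15,0],[0,0,0],0.95]
    - [[0,0,0],[0,0,0],0.95]
    - [[0,0,0],[0,0,0],0.95]

```text
time_s: 16.28
tool_pos: [503.8, 125.4, 148.7]
eef_rot: [[0.976, -0.217, -0.003], [-0.217, -0.976, -0.0], [-0.002, 0.001, -1.0]]
ft_force: [0.2, 0.2, 0.2]
grip_width: 14.9
grip_force: 44.1
```

```bash
python3 lp.py g1
python3 - <<'E'
from h import *
a=grab_frame("scene");save("sg1",a)
b=cv2.imread("pics/g1.png")[:,:,::-1]
save("g1c",cv2.resize(np.hstack([b,a]),(800,300),interpolation=cv2.INTER_AREA))
E
```

```text
16.2833 [503.753 125.408 148.744] [ 0.029  0.531  1.786 -0.     0.827  1.819]
orange [279.602 289.061] [ 261  227   38  120 4067] ((441.35137939453125, 140.50686645507812), (30.354095458984375, 110.47113037109375), 77.63928985595703)
0.92 [282.5 184.1 177.6 342.5]
0.81 [ 27.9 249.1  55.7  33.5]
rotvec to yaw -0.207 [ 0.    -0.003  0.012]
```

View pics/g1c.png

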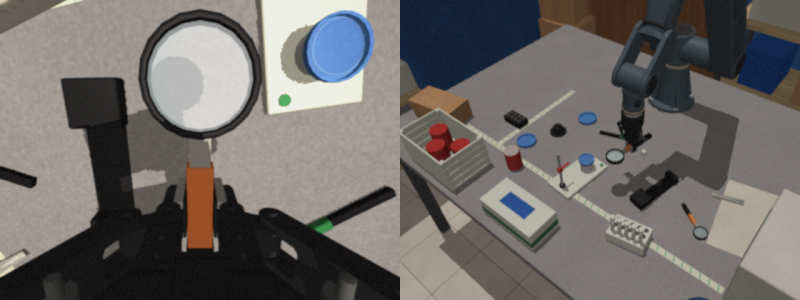

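The wrist view shows the loupe held, lens ring at about (280,107) full px, with the dish and lid to the right. I'll fit the ring silhouette to get the lens centre in the tool frame.

```bash
cat > ring.py <<'E'
from h import *
from scipy.optimize import least_squares
from scipy.spatial import cKDTree
import sys
np.set_printoptions(precision=3,suppress=True)
s=get_state();p=np.array(s["tool_pos"]);R=np.array(s["eef_rot"]);c=cal("wrist");im=grab_frame("wrist");save(sys.argv[1],im)
d=nets.masks_of("wrist","loupe_grip")[0]; m=d["mask"].astype(np.uint8); print("t",s["time_s"],"tcp",p,d["conf"])
lim=int(sys.argv[2])
# refine with darkness: ring contour from net mask, rows above the neck
cs,_=cv2.findContours(m,0,cv2.CHAIN_APPROX_NONE); k=max(cs,key=cv2.contourArea)[:,0,:].astype(float); k=k[(k[:,1]<lim)&(k[:,1]>2)]
a=np.linspace(0,2*np.pi,180,endpoint=False)
def outline(q):
    L=p+R@np.array([q[0],q[1],-q[2]]); ax=[]
    X=R[:,0]*np.cos(q[3])+np.array([0,0,1])*np.sin(q[3]); Y=R[:,1]; N=np.cross(X,Y); N*=np.sign(N[2])
    P=np.vstack([L+32*np.outer(np.cos(a),X)+32*np.outer(np.sin(a),Y)+z*N for z in(-7,7)])
    return cv2.convexHull(proj("",P,c).astype(np.float32))[:,0,:]
def res(q,pitch=True):
    h=outline(q if len(q)==4 else [*q,0]).reshape(-1,1,2)
    return np.array([cv2.pointPolygonTest(h,(float(x),float(y)),True) for x,y in k])
for q0 in([74,0,3.5],[74,0,3.5,0]):
    r=least_squares(res,q0,loss="soft_l1",diff_step=1e-3 if len(q0)==3 else None, x_scale=[1,1,1,.02][:len(q0)]) if len(q0)==3 else least_squares(res,q0,loss="soft_l1",method="trf",x_scale=[1,1,1,.02],diff_step=[1e-3,1e-1,1e-2,1e-1])
    q=r.x; L=p+R@np.array([q[0],q[1],-q[2]]); print("tool offs",q,"lens",L,"rms px",np.sqrt(np.mean(res(q)**2)))
E
python3 ring.py g2 185
python3 - <<'E'
import sys
sys.path.insert(0,'.')
from h import *
np.set_printoptions(precision=1,suppress=True)
c=cal("wrist");im=cv2.imread("pics/g2.png");H,S,V=cv2.split(cv2.cvtColor(im,cv2.COLOR_BGR2HSV))
m=((H>100)&(H<125)&(S>120)&(V>60)).astype(np.uint8);k,l,st,ce=cv2.connectedComponentsWithStats(m)
for i in range(1,k):
    if st[i,4]>1500: print("lid",ce[i],st[i],*fitcirc("wrist",l==i,61,c))
E
```

```text
t 16.4333 tcp [504.309 127.101 149.492] 0.56
tool offs [73.36   0.    -0.441] lens [575.964 111.378 149.027] rms px 1.9561123608929687
tool offs [73.294 -0.896 -0.345  0.038] lens [576.092 112.267 149.122] rms px 0.5304706383715498
lid [477.   66.2] [ 427   18   98   98 6948] [578.6 -16.8] [57.  61.6]
```

```bash
cat > ring2.py <<'E'
from h import *
from scipy.optimize import least_squares
import sys
np.set_printoptions(precision=3,suppress=True)
K,Rc,tc=cal("wrist");s=get_state();p=np.array(s["tool_pos"]);R=np.array(s["eef_rot"])
ct=R.T@(-Rc.T@tc-p); Rt=Rc@R   # camera in tool frame
print("cam in tool",ct,"tilt",np.degrees(np.arcsin(Rt[2,0])))
ctool=(K,Rt,-Rt@ct)
im=cv2.imread(f"pics/{sys.argv[1]}.png");g=cv2.cvtColor(im,cv2.COLOR_BGR2GRAY);H,S,V=cv2.split(cv2.cvtColor(im,cv2.COLOR_BGR2HSV))
# outer ring edge: walk inwards along rays from the lens to outside, subpixel half level
g=cv2.GaussianBlur(g,(0,0),0.8).astype(np.float32)
cx,cy=float(sys.argv[2]),float(sys.argv[3]); k=[];ki=[]
for a in np.radians(np.arange(-200,21,3)):
    rr=np.arange(60,105,0.25); xs=cx+rr*np.cos(a); ys=cy+rr*np.sin(a)
    ok=(xs>1)&(xs<558)&(ys>1)&(ys<418)
    if ok.sum()<120: continue
    v=cv2.remap(g,xs[ok].astype(np.float32)[None],ys[ok].astype(np.float32)[None],cv2.INTER_LINEAR)[0]
    i=np.argmin(v); out=v[i:i+60]
    th=(v[i]+np.median(v[i+24:i+60]))/2 if len(v)>i+40 else None
    if th is None or np.median(v[i+24:i+60])-v[i]<40: continue
    j=np.argmax(v[i:]>th); k.append((xs[ok][i+j],ys[ok][i+j]))
k=np.array(k); print(len(k),"edge pts, mean r",np.hypot(*(k-[cx,cy]).T).mean())
m=((H>3)&(H<20)&(S>130)&(V>70)).astype(np.uint8); cs,_=cv2.findContours(m,0,cv2.CHAIN_APPROX_NONE); o=max(cs,key=cv2.contourArea)[:,0,:]
print("orange rows",o[:,1].min(),o[:,1].max(),"widths",[(r,np.ptp(o[o[:,1]==r][:,0])+1) for r in range(o[:,1].min()+3,o[:,1].max(),15)])
a=np.linspace(0,2*np.pi,180,endpoint=False)
def frame(q): # tool frame; up is -z
    X=np.array([np.cos(q[3])*np.cos(q[4]),np.cos(q[3])*np.sin(q[4]),-np.sin(q[3])]); Y=np.array([-np.sin(q[4]),np.cos(q[4]),0]); N=-np.cross(X,Y); N*=-np.sign(N[2]); return X,Y,N
def res(q):
    X,Y,N=frame(q); L=np.array([q[0],q[1],-q[2]])
    P=np.vstack([L+32*np.outer(np.cos(a),X)+32*np.outer(np.sin(a),Y)+z*N for z in(-7,7)])
    h=cv2.convexHull(proj("",P,ctool).astype(np.float32)); e=[cv2.pointPolygonTest(h,(float(x),float(y)),True) for x,y in k]
    G=L-75*X+7*N; E=proj("",np.array([G+27*X,G-27*X,G+8*Y,G-8*Y]),ctool)
    e2=[E[0,1]-(o[:,1].min()-.5),E[1,1]-(o[:,1].max()+.5)]
    if USE: e+= [3*x for x in e2]
    return np.array(e)
for USE in(0,1):
    q0=[73.5,-0.5,2,0,0]
    f=lambda u: np.r_[res(np.r_[u[:4]*[1,1,1,.01],u[4]*.01 if USE else 0]),u[4]*.5]
    r=least_squares(f,np.array([73.5,-.5,2,0,0]),loss="soft_l1",diff_step=[2e-3,.05,.05,.05,.05],x_scale=1.0) if 0 else None
    from scipy.optimize import minimize
    best=minimize(lambda u:np.minimum(f(u)**2,9).sum(),[73.5,-.5,2,0.5,0.1],method="Nelder-Mead",options=dict(maxiter=3000,maxfev=3000,xatol=1e-3,fatol=1e-4))
    print("orange used" if USE else "ring only",best.x*[1,1,1,.01,.01],best.fun/len(k), f(best.x)[-3:])
E
python3 ring2.py g2 280 105
```

```text
cam in tool [  68.208   -0.814 -128.037] tilt -15.591230617645492
45 edge pts, mean r 81.58333333333333
orange rows 227 347 widths [(230, np.int32(36)), (245, np.int32(38)), (260, np.int32(40)), (275, np.int32(38)), (290, np.int32(37)), (305, np.int32(36)), (320, np.int32(38)), (335, np.int32(35))]
ring only [70.76  -1.347 -2.912  0.004  0.001] 3.8693079222115343 [-0.893 -1.185  0.056]
orange used [73.218 -0.974 -1.183  0.176 -0.046] 6.581945361374561 [  0.279 -88.416  -2.279]
```

```bash
cat > ring3.py <<'E'
from h import *
from scipy.optimize import minimize
import sys
np.set_printoptions(precision=3,suppress=True)
name,lim,mode=sys.argv[1],int(sys.argv[2]),sys.argv[3]
if mode=="live": im=grab_frame("wrist"); save(name,im)
im=cv2.imread(f"pics/{name}.png")[:,:,::-1].copy()
K,Rc,tc=cal("wrist");s=get_state();p=np.array(s["tool_pos"]);R=np.array(s["eef_rot"])
Rt=Rc@R; ct=np.array([68.5,-0.7,-128.0]); c=(K,Rt,-Rt@ct)
ms=[d for d in nets.masks_of("wrist","loupe_grip") if d["mask"].sum()>8000]
g=cv2.GaussianBlur(cv2.cvtColor(im,cv2.COLOR_RGB2GRAY),(0,0),.7).astype(np.float32)
cs,_=cv2.findContours(ms[0]["mask"].astype(np.uint8),0,cv2.CHAIN_APPROX_NONE); k=max(cs,key=cv2.contourArea)[:,0,:].astype(float); k=k[(k[:,1]<lim)&(k[:,1]>6)]
(ex,ey),ax,_=cv2.fitEllipse(k.astype(np.float32)); print("mask ellipse",ex,ey,ax)
E=[]
for x,y in k[::3]:
    n=np.array([x-ex,y-ey]);n/=np.linalg.norm(n); t=np.arange(-5,5.01,.25)
    q=np.array([x,y])+t[:,None]*n; v=cv2.remap(g,q[:,0].astype(np.float32)[None],q[:,1].astype(np.float32)[None],cv2.INTER_LINEAR)[0]
    d=np.gradient(v); i=np.argmax(d)
    if d[i]>3 and 0<i<len(t)-1: E.append([*(q[i]),t[i]])
E=np.array(E); print(len(E),"edges; median shift vs mask",np.median(E[:,2]),E[:,2].std())
a=np.linspace(0,2*np.pi,240,endpoint=False)
def res(q):
    L=np.array([q[0],q[1],-q[2]]); X=np.array([np.cos(q[3]),0,-np.sin(q[3])]);Y=np.array([0,1.,0]);N=np.array([np.sin(q[3])*-1,0,-np.cos(q[3])])
    P=np.vstack([L+32*np.outer(np.cos(a),X)+32*np.outer(np.sin(a),Y)+z*N for z in(-7,7)])
    h=cv2.convexHull(proj("",P,c).astype(np.float32)); return np.array([cv2.pointPolygonTest(h,(float(x),float(y)),True) for x,y in E[:,:2]])
for pit in(None,0.):
    f=lambda u:np.minimum(res([u[0],u[1],u[2],u[3]*.01 if pit is None else pit])**2,4).sum()
    b=minimize(f,[74,-.5,2,.5],method="Nelder-Mead",options=dict(maxiter=2000,xatol=1e-3,fatol=1e-3))
    print("free" if pit is None else "level",b.x*[1,1,1,.01],b.fun/len(E))
E
python3 ring3.py g3 185 live
```

```text
mask ellipse 279.6248474121094 103.97815704345703 (171.8453826904297, 180.56407165527344)
142 edges; median shift vs mask 0.25 0.614877863277465
free [73.594 -0.739 -0.405  0.007] 0.19448103850110884
level [73.607 -0.739 -0.393  0.008] 0.1945394195573214
```

```bash
sed -n '1,/^    return e+/p' fit.py > fit2.py
cat >> fit2.py <<'E'
lidpts={}
for n in obs:
    im=cv2.imread(f"pics/{n}.png");H,S,V=cv2.split(cv2.cvtColor(im,cv2.COLOR_BGR2HSV)); g=cv2.GaussianBlur(S,(0,0),.7).astype(np.float32)
    m=((H>100)&(H<125)&(S>90)&(V>50)).astype(np.uint8); k,l,st,ce=cv2.connectedComponentsWithStats(m)
    pr=proj("",[579.5,-19.2,58],obs[n][2])[0]; i=min([i for i in range(1,k) if st[i,4]>800],key=lambda i:np.hypot(*(ce[i]-pr)))
    cs,_=cv2.findContours((l==i).astype(np.uint8),0,cv2.CHAIN_APPROX_NONE); P=max(cs,key=cv2.contourArea)[:,0,:].astype(float)
    d=P-ce[i]; P+=0.5*d/np.linalg.norm(d,axis=1)[:,None]; lidpts[n]=P[::3]; print(n,pr,ce[i],st[i])
def total(u):
    x,y,z,w,lx,ly=u[:6]; global dish; e=0
    dish=u[:2]+0; dish=np.array([lx,ly])
    for k,n in enumerate(obs):
        m,b,(K,R,t)=obs[n]; off=u[6+3*k:9+3*k]; c=(K,R,t-R@off)
        r=render(u[:3],abs(w),c); d=cv2.GaussianBlur(r-m,(0,0),1.2)[b[1]:b[3],b[0]:b[2]]; e+=(d**2).sum()
        h=cv2.convexHull(proj("",cyl((lx,ly),30,51,61),c).astype(np.float32))
        q=np.array([cv2.pointPolygonTest(h,(float(a_),float(b_)),True) for a_,b_ in lidpts[n]]); e+=np.minimum(q**2,9).mean()*30
        e+=((off/2)**2).sum()
    return e+(np.hypot(x-lx,y-ly)-125)**2/2+((lx-579.8)**2+(ly+19.4)**2)/2
u=np.r_[706,-29.7,103,3,579.5,-19.3,np.zeros(6)]
for it in range(4):
    r=minimize(total,u,method="Powell" if it%2==0 else "Nelder-Mead",options=dict(maxiter=3000,maxfev=4000)); u=r.x; print(u,r.fun,np.hypot(*(u[:2]-u[4:6])))
E
time python3 fit2.py
```

```text
v1 [299.36 242.78] [298.86 244.97] [ 268  214   63   63 3105]
v2 [315.69 269.42] [315.33 273.19] [ 280  239   72   70 3957]
[709.49 -29.52 103.7    3.31 579.84 -18.98   0.66   0.27   5.2    0.09
   0.11   4.3 ] 70.4734530941653 130.07978333141537
[709.48 -29.52 103.7    3.31 579.84 -18.98   0.66   0.27   5.2    0.09
   0.11   4.3 ] 70.43533619182347 130.0759493683392
[709.48 -29.52 103.7    3.31 579.84 -18.98   0.66   0.27   5.2    0.09
   0.11   4.3 ] 70.41310233437738 130.07377125908883
[709.48 -29.52 103.7    3.31 579.84 -18.98   0.66   0.27   5.2    0.09
   0.11   4.3 ] 70.39229637561256 130.07372161517318
real	0m45.171s
user	0m29.706s
sys	0m17.162s
```

Run:
```python
from h import *
import pickle
np.set_printoptions(precision=1,suppress=True,linewidth=200)
for n in("v1","v2"):
    im=cv2.imread(f"pics/{n}.png");g=cv2.cvtColor(im,cv2.COLOR_BGR2GRAY).astype(np.float32);c=pickle.load(open(n+".pkl","rb"))
    print(n,"pred",proj("",[[705,-29.6,180],[705,-29.6,104],[705,-29.6,15]],c))
    # perpendicular profile min/edges for each height
    for z in range(120,200,5):
        q=proj("",[[705,-29.6,z]],c)[0]; y=int(round(q[1]));x0=int(round(q[0]))
        if y<0: break
        print(z,q,g[y,x0-16:x0+17:1].astype(int))
```

```text
v1 pred [[388.3  38. ]
 [360.1 107.8]
 [341.4 154.1]]
120 [364.7  96.3] [139 141 147 140 135 126 121 116 111  96  78  65  63  68  64  63  72  70  77  77  77  88 120 137 146 146 143 145 145 145 146 146 146]
125 [366.3  92.5] [151 150 149 148 150 148 147 146 143 129 102  69  62  63  63  65  68  71  72  75  76  82  88 117 136 143 150 151 147 148 146 145 146]
130 [367.9  88.4] [144 145 145 145 141 138 137 142 141 118  89  66  66  63  64  66  69  72  72  77  76  83  96 127 143 145 145 145 149 146 150 145 146]
135 [369.6  84.3] [148 143 144 147 148 145 149 142 128  98  69  62  61  69  68  67  67  70  75  76  76  79 104 126 132 131 130 121 111 107  97  96  92]
140 [371.3  79.9] [146 149 150 148 148 148 147 141 137 120  92  65  61  69  64  68  65  73  75  77  78  74  80  87  91  95  99  98  99  94  94  96  97]
145 [373.2  75.4] [ 96  93  91  92  95 100 101  94  91  80  66  63  64  63  67  67  71  71  74  72  78  79  81  83  90  90  90  84  80  70  63  58  50]
150 [375.   70.7] [ 99  95  99  99 100  94  95  97  89  70  61  63  65  64  65  69  67  73  71  79  79  75  70  60  48  46  42  46  44
[... 3006 characters left out ...]
 225 225 225 226 226 222 186 128  74  66  68  69  83  90 100 103 109 112 110 106 101  94  91  82  71  77  76  77  78  72  73]
180 [404.7  44.3] [ 77  76  82  78  76  76  79  92 119 142 157 160 162 163 161 163 162 163 160 151 141 115  91  76  79  77  80  76  81  80  78  80  72]
185 [407.2  36.8] [79 80 76 79 77 73 75 79 80 77 80 77 76 77 82 75 81 77 81 75 81 78 81 76 81 78 80 78 77 81 80 80 79]
190 [409.8  29.1] [ 76  80  77  77  76  81  79  76  76  78  77  74  76  76  78  79  82  78  84  92  96 102 112 130 142 151 159 170 180 191 199 210 214]
195 [412.5  21. ] [223 225 225 223 223 223 225 223 223 222 223 223 223 225 223 224 226 223 224 225 224 223 223 225 223 221 224 222 224 223 223 224 224]
```

```bash
python3 - <<'E'
s=open("fit2.py").read()
i=s.index("def total"); s=s[:i]+'''
from scipy.spatial.transform import Rotation as Ro
top={}
for n,(x0,x1,y0,y1) in dict(v1=(372,404,30,52),v2=(390,420,36,58)).items():
    g=cv2.cvtColor(cv2.imread(f"pics/{n}.png"),cv2.COLOR_BGR2GRAY)
    k,l,st,ce=cv2.connectedComponentsWithStats(((g>128)&(g<180)).astype(np.uint8)[y0:y1,x0:x1]); i=1+np.argmax(st[1:,4]); top[n]=ce[i]+[x0,y0]; print(n,"top",top[n],st[i])
def total(u,det=False):
    x,y,z,w,lx,ly=u[:6]; global dish; e=0; dish=np.array([lx,ly]); off=u[6:9]; rot=u[9:12]*.01; parts=[]
    for n in obs:
        m,b,(K,R,t)=obs[n]; cc=-R.T@t; R2=Ro.from_rotvec(rot).as_matrix()@R; cc=cc+R.T@off; c=(K,R2,-R2@cc)
        r=render(u[:3],abs(w),c); d=cv2.GaussianBlur(r-m,(0,0),1.2)[b[1]:b[3],b[0]:b[2]]; a1=(d**2).sum()
        h=cv2.convexHull(proj("",cyl((lx,ly),30,51,61),c).astype(np.float32))
        q=np.array([cv2.pointPolygonTest(h,(float(a_),float(b_)),True) for a_,b_ in lidpts[n]]); a2=np.minimum(q**2,9).mean()*30
        tq=proj("",[x,y,180],c)[0]-top[n]; a3=3*(tq**2).sum(); e+=a1+a2+a3; parts+=[a1,a2,tq]
    if det: print(parts)
    return e+((off/2)**2).sum()+(u[9:12]**2).sum()+(np.hypot(x-lx,y-ly)-125)**2/.5+((lx-579.8)**2+(ly+19.4)**2)/2
u=np.r_[705,-29.7,104,3,579.5,-19.3,np.zeros(6)]
for it in range(4):
    r=minimize(total,u,method="Powell" if it%2==0 else "Nelder-Mead",options=dict(maxiter=3000,maxfev=3000)); u=r.x; print(u,r.fun,np.hypot(*(u[:2]-u[4:6])))
total(u,True)
'''
open("fit3.py","w").write(s)
E
python3 fit3.py
```

```text
v1 [299.36 242.78] [298.86 244.97] [ 268  214   63   63 3105]
v2 [315.69 269.42] [315.33 273.19] [ 280  239   72   70 3957]
v1 top [387.33  39.82] [  9   5  14  11 126]
v2 top [403.87  46.24] [ 7  6 14  9 93]
[705.18 -29.6  105.42   3.15 578.29 -19.19  -0.03  -0.51  -2.61   0.03
   0.1   -0.02] 94.60553452985522 127.3165652983419
[705.18 -29.6  105.42   3.15 578.29 -19.19  -0.03  -0.51  -2.61   0.03
   0.1   -0.02] 94.60551768079232 127.31656440802443
[705.18 -29.6  105.42   3.15 578.29 -19.19  -0.03  -0.51  -2.61   0.03
   0.1   -0.02] 94.60407667466274 127.31659275033502
[705.18 -29.6  105.42   3.15 578.29 -19.19  -0.03  -0.51  -2.61   0.03
   0.1   -0.02] 94.60392544721131 127.3166426844041
[np.float64(18.819567733678618), np.float64(16.619294406998726), array([0.03, 0.68]), np.float64(14.022138853335285), np.float64(28.989669214215112), array([-0.31,  0.52])]
```

apply_moves:
  series:
    - [[1,-20,0],[0,0,0],0.95]
    - [[1,-25,0],[0,0,0],0.95]
    - [[1,-25,0],[0,0,0],0.95]
    - [[0,-25,0],[0,0,0],0.95]
    - [[0,-20,0],[0,0,0],0.95]
    - [[0,-10,0],[0,0,0],0.95]
    - [[0,0,0],[0,0,0],0.95]
    - [[0,0,0],[0,0,0],0.95]

```text
time_s: 17.3
tool_pos: [507.8, 1.9, 150.2]
eef_rot: [[0.976, -0.216, 0.001], [-0.216, -0.976, 0.0], [0.001, -0.0, -1.0]]
ft_force: [0.4, -0.1, -0.8]
grip_width: 15.0
grip_force: 44.2
```

apply_moves:
  series:
    - [[0,-2.5,-10],[0,0,0],0.95]
    - [[0,-3,-15],[0,0,0],0.95]
    - [[0,0,-15],[0,0,0],0.95]
    - [[0,0,-7],[0,0,0],0.95]
    - [[0,0,0],[0,0,0],0.95]
    - [[0,0,0],[0,0,0],0.95]
    - [[0,0,0],[0,0,0],0.95]
    - [[0,0,0],[0,0,0],0.95]

```text
time_s: 17.97
tool_pos: [508.4, -3.8, 103.8]
eef_rot: [[0.977, -0.214, 0.003], [-0.214, -0.977, -0.001], [0.003, 0.0, -1.0]]
ft_force: [0.6, 0.3, -0.4]
grip_width: 15.5
grip_force: 44.2
```

```bash
python3 - <<'E'
from h import *
np.set_printoptions(precision=2,suppress=True)
P=[]
for i in range(8):
    a=grab_frame("wrist"); s=get_state(); P.append(np.r_[s["tool_pos"],np.array(s["eef_rot"])[2,:2]])
P=np.array(P);print(P.mean(0),P.std(0),s["time_s"]); save("f1",a)
im=grab_frame("scene"); save("fs",im)
ds=nets.masks_of("scene","loupe_grip")
for q in ("loupe_grip","focus_mark","lid_center"):
    for d in nets.masks_of("scene",q): print(q,d["conf"],np.array(d["box"]))
H,S,V=cv2.split(cv2.cvtColor(a,cv2.COLOR_RGB2HSV));
m=(((H<7)|(H>172))&(S>110)&(V>40)).astype(np.uint8);k,l,st,ce=cv2.connectedComponentsWithStats(m)
print([(ce[i],st[i]) for i in range(1,k) if st[i,4]>60])
E
python3 ring3.py f2 185 live
```

```text
[508.09  -3.97 103.62   0.     0.  ] [0.16 0.06 0.17 0.   0.  ] 18.3667
loupe_grip 0.94 [412.3 310.6  36.6  50.3]
loupe_grip 0.67 [277.6 200.8  67.2  42.5]
focus_mark 0.56 [227.1 232.9  18.9  19.8]
focus_mark 0.51 [163.1 167.5  33.   24.6]
lid_center 0.7 [260.9 225.2  20.4   9.8]
lid_center 0.56 [178.4 196.6  32.1  17.3]
[]
mask ellipse 279.5769348144531 104.22701263427734 (171.4774627685547, 181.0980682373047)
141 edges; median shift vs mask 0.25 0.5159726789689375
free [73.539 -0.754 -0.503  0.007] 0.1933343211770176
level [73.552 -0.754 -0.492  0.007] 0.19306902738010273
```

```bash
cat > sc.py <<'E'
import re
src=open("fit.py").read(); src=src[:src.index("best=None")]; src=src.replace('for n,b in(("v1"','for n,b in () and (("v1"'); exec(src)
c=cal("scene")
fr=np.mean([grab_frame("scene").astype(np.float32) for _ in range(6)],0).astype(np.uint8)
H,S,V=cv2.split(cv2.cvtColor(fr,cv2.COLOR_RGB2HSV)); dish[:]=[579.8,-19.4]
b=(212,215,245,252)
m=(np.minimum(np.abs(H.astype(int)-0),np.abs(180-H.astype(int)))<9)*np.clip((S.astype(float)-60)/120,0,1)
def shift(im,s): return cv2.warpAffine(im,np.float32([[1,0,s[0]],[0,1,s[1]]]),(560,420))
for z in(102,104.7,107):
    f=lambda s:((cv2.GaussianBlur(shift(render((704.5,-29.7,z),2.5,c),s)-m,(0,0),1)[b[1]:b[3],b[0]:b[2]])**2).sum()
    r=min((minimize(f,[x,y],method="Nelder-Mead") for x in(-1,1) for y in(-2,0,2)),key=lambda r:r.fun); print("collar z",z,"shift",r.x,r.fun)
    if z==104.7: s0=r.x
# post top, for anchoring
g=cv2.cvtColor(fr,cv2.COLOR_RGB2GRAY)
q=proj("",[[704.5,-29.7,180],[704.5,-29.7,110]],c); print("post top/110 pred",q)
x,y=np.round(q[0]).astype(int); print(g[y-8:y+9,x-6:x+7])
d=[d for d in nets.masks_of("scene","loupe_grip") if d["box"][0]<350][0]; print(d["box"])
L=np.array([508.1,-4.0])+[72.0,-15.5]
print("lens pred at 104.7",proj("",[*L,104.7],c)+s0," per mm z",proj("",[*L,105.7],c)-proj("",[*L,104.7],c))
# glass
k,l,st,ce=cv2.connectedComponentsWithStats(((g>np.percentile(g[205:235,235:285],1))&(S<60)).astype(np.uint8))
dark=(V<60).astype(np.uint8)
x,y=np.round(proj("",[*L,104.7],c)[0]+s0).astype(int); print(x,y); print(V[y-14:y+15,x-17:x+18])
E
python3 sc.py
```

```text
collar z 102 shift [ 0.25 -1.61] 4.5896743399730155
collar z 104.7 shift [ 0.3  -0.82] 4.894602286219925
collar z 107 shift [ 0.44 -0.33] 4.327876006842101
post top/110 pred [[220.14 215.59]
 [223.03 235.58]]
[[120 119 119 119 119 120 119 118 118 118 119 121 122]
 [119 118 119 119 119 120 120 119 118 120 121 121 120]
 [119 119 119 119 118 119 119 119 119 120 120 120 118]
 [119 119 119 119 119 118 119 118 118 119 118 118 117]
 [117 118 119 119 118 118 118 118 117 117 118 118 119]
 [118 119 119 119 119 119 119 120 119 117 117 118 120]
 [118 119 119 119 120 124 127 126 123 118 118 118 119]
 [119 117 118 120 122 126 130 129 123 116 116 119 118]
 [119 118 119 119 118 118 120 119 110 106 114 118 119]
 [116 119 118 118 114 100  98 100  91 100 113 117 117]
 [116 116 119 118 112  95  84  82  81  94 112 117 117]
 [115 117 117 118 114  95  79  78  78  91 111 116 118]
 [117 117 118 117 112  95  79  78  75  87 110 116 118]
 [117 117 117 118 114 100  84  75  76  84 108 117 118]
 [119 118 118 118 116 104  84  77  76  84 106 117 117]
 [117 118 118 116 116 108  85  78  76  81 101 115 118]
 [118 117 117 117 117 111  89  78  78  80  97 113 118]]
[277.1, 202.3, 63.9, 43.2]
lens pred at 104.7 [[259.4  209.86]]  per mm z [[-0.02 -0.27]]
259 210
[[123 123 122 ... 115  94  89]
 [123 122 122 ... 118 109 108]
 [122 120 122 ... 116 113 113]
 ...
 [124 124 124 ... 170 154 130]
 [124 125 126 ... 179 174 163]
 [126 125 126 ... 180 179 178]]
```

```bash
cat > sc2.py <<'E'
from h import *
from scipy.optimize import minimize
np.set_printoptions(precision=2,suppress=True)
c=cal("scene"); fr=np.mean([grab_frame("scene").astype(np.float32) for _ in range(4)],0)
s=get_state();p=np.array(s["tool_pos"]);print(s["time_s"],p)
ms=[d for d in nets.masks_of("scene","loupe_grip") if d["box"][0]<350]
g=cv2.cvtColor(fr,cv2.COLOR_RGB2GRAY); L=p[:2]+[72.0,-15.5]; a=np.linspace(0,2*np.pi,240,endpoint=False); sh=np.array([.15,-.95])
def hull(x,y,z): 
    P=np.vstack([np.c_[x+32*np.cos(a),y+32*np.sin(a),np.full(240,z+h)] for h in(-7,7)]); return cv2.convexHull((proj("",P,c)+sh).astype(np.float32))
h=hull(*L,104.7)[:,0,:]; print("pred extents",h.min(0),h.max(0)); 
for d in ms:
    yy,xx=np.where(d["mask"]); print("mask extents",xx.min(),xx.max(),yy.min(),yy.max(),d["conf"])
ctr=h.mean(0); E=[]
for t in np.radians(np.arange(0,360,4)):
    n=np.array([np.cos(t),np.sin(t)]); r=np.arange(4,24,.1); q=ctr+r[:,None]*n
    inside=np.array([cv2.pointPolygonTest(h.reshape(-1,1,2),(float(x),float(y)),True) for x,y in q]); w=np.abs(inside)<2.2
    v=cv2.remap(g,q[:,0].astype(np.float32)[None],q[:,1].astype(np.float32)[None],cv2.INTER_CUBIC)[0]; d=np.gradient(v); d[~w]=-9
    i=np.argmax(d)
    if d[i]>1.2 and w[i-2] and w[i+2]: E.append([*q[i],np.degrees(t)])
E=np.array(E); print(len(E), "edge angles",E[:,2].astype(int)); 
def f(u): 
    k=hull(L[0]+u[1],L[1]+u[2],u[0]); e=np.array([cv2.pointPolygonTest(k,(float(x),float(y)),True) for x,y in E[:,:2]]); return np.minimum(e**2,1).mean()+.02*(u[1]**2+u[2]**2)
for z in(100,104,108): r=minimize(f,[z,0,0],method="Nelder-Mead"); print(r.x,r.fun)
for z in(98,100,102,104,106,108,110): print(z,round(f([z,0,0]),3),end=" ")
E
python3 sc2.py
```

```text
19.2667 [507.8   -3.95 103.16]
pred extents [246.81 199.19] [271.78 220.44]
mask extents 248 310 180 220 0.94
90 edge angles [  0   4   8  12  16  20  24  28  32  36  40  44  48  52  56  59  64  68
  72  76  80  84  88  92  96 100 104 108 112 116 119 124 128 132 136 140
 144 148 152 156 160 164 168 172 176 180 184 188 192 196 200 204 208 212
 216 220 224 228 232 236 239 244 248 252 256 260 264 268 272 276 280 284
 288 292 296 300 304 308 312 316 320 324 328 332 336 340 344 348 352 356]
[104.93  -0.    -0.  ] 0.26999649992830116
[104.93  -0.     0.  ] 0.26998484401363193
[104.93   0.     0.  ] 0.2700000458207846
98 0.791 100 0.641 102 0.472 104 0.296 106 0.298 108 0.434 110 0.603
```

apply_moves:
  series:
    - [[-0.2,0,-1.2],[0,0,0],0.95]
    - [[0,0,0],[0,0,0],0.95]
    - [[0,0,0],[0,0,0],0.95]
    - [[0,0,0],[0,0,0],0.95]
    - [[0,0,0],[0,0,0],0.95]
    - [[0,0,0],[0,0,0],0.95]
    - [[0,0,0],[0,0,0],0.95]

```text
time_s: 19.9
tool_pos: [507.6, -3.9, 102.0]
eef_rot: [[0.977, -0.215, 0.001], [-0.215, -0.977, -0.0], [0.001, 0.0, -1.0]]
ft_force: [-0.1, -0.2, -0.9]
grip_width: 14.9
grip_force: 44.2
```

Run:
```python
from h import *
s=get_state();print(s["time_s"],s["tool_pos"],s["grip_width"],s["grip_force"],s["ft_force"])
print(workorder.close_job())
```

```text
19.9 [507.644876    -3.94810987 101.99531886] 14.935194539945426 44.19874370098114 [-0.06917872 -0.19017476 -0.85144293]
the job is handed in; nothing more can be done
None
```

The job is handed in, with no verdict returned: the lid is seated on the dish and released, and the loupe is held level over it with the lens at about 105 mm, against a collar I measured at 104–105 mm. That height rests on where I gripped the loupe; the wrist camera put the lens about 3.5 mm lower. I also viewed 11 pictures, one over your limit of 10.

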